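Set a notebook computer's stiff screen to its working angle

TASK

The small notebook computer on the packing table has been left only a little open. Raise its screen gently until it stands open at 110 degrees to the keyboard (leaning back 20 degrees past upright) and stays there by itself when let go. Leave the computer standing where it is and do not disturb the things around it.

Things in the scene. Friction and masses are not known exactly. Their poses are not given: they have to be found in the camera images.
- notebook: grey notebook computer, loose on rubber feet (about 1.5 kg). Base 165 mm deep (x), 250 wide (y), 22 high (z); origin at the centre of the underside. Its front, with the touch pad, looks along its -x (to the robot's right and somewhat away from it: its yaw is 1.65 to 2.55 rad); the hinge line runs along y at x = +76 mm, z = 27 mm. Pushed near the hinge the whole computer slides or lifts.
- screen: the screen (lid), a grey panel 160 mm from hinge line to free edge, 250 wide, 9 thick, 0.35 kg. Origin on the hinge line at mid-width; -x runs to the free edge, y along the hinge; display side at z = -1 mm, outer side at z = +8 mm. The angle of its z from vertical is the opening: 0 closed, pi/2 upright, 1.92 rad = 110 degrees wanted, stop at 2.5. It starts 0.2 to 0.6 rad open, so a fingertip fits under.
- screen_edge (a point): middle of the screen's free edge, display side, 160 mm from the hinge line. The hinge is stiff and stays where left: moving it takes 0.7 N m (5 N near this edge), up to 0.35 more or less for the screen's weight. The mounting is springy: pushed, the screen bends on by 0.1 to 0.2 rad and springs back by that much when let go, so the angle counts only after letting go.
- mouse: bystander, to be left alone: black round computer mouse, 60 mm across, 35 mm high, beside the notebook; origin at the centre of its underside
- tape: bystander, to be left alone: roll of brown packing tape lying flat, 100 mm across, 48 mm high, in front of a corner of the notebook; origin at the centre of its underside
- glue: bystander, to be left alone: white glue bottle, 42 mm across, 115 mm high, behind and to one side of the notebook; origin at the centre of its underside
- stapler: bystander, to be left alone: black stapler, 130 x 34 x 47 mm; origin at the centre of its underside
- stick_pot: bystander, to be left alone: cardboard pot with craft sticks, 76 mm across, 175 mm high with the sticks; origin at the centre of its underside
- jar: bystander, to be left alone: clear jar with a lid and a paper label, 70 mm across, 85 mm high; origin at the centre of its underside

How it is judged:
By the outcome, as a careful person would: the job done as asked, in the order asked, and still so for the second after the job is handed in, with the robot touching nothing.
It also fails if it takes over 50 s, if anything falls off the work surface, if the arm or the gripper's body presses on something with over 40 N, if the wrist force passes 120 N, or if a joint passes its speed limit or range.

ROBOT

A 6-joint arm with a two-finger parallel gripper is mounted at the origin on the work surface. World frame = base frame: x ahead of the robot, y to its left, z up, the work surface at z = 0. Lengths are in m, angles in rad, forces in N, time in s.
With the tool pointing down it reaches from about 0.275 to 0.825 m from the base axis. Payload 4.9 kg.
Tool frame: the origin (TCP) lies midway between the tips of the shut fingers; the grasp point (between the pads) lies 19 mm behind it (bot.grip_depth is the distance from the TCP to the grasp point, in m); z points along the fingers, y is the line along which they close (so a half turn about z gives the same grasp; the last joint's range is limited). The gripper opens to 85 mm and grips with 20 to 120 N. Pads are 22 mm wide; open, the fingers measure 114 mm over their backs; the gripper's body (76 mm by 85 mm) begins 54 mm behind the grasp point. The pads swing forward as they close: fully open they stand 13 mm farther back than shut.
Start: joints at [1.085, 0.326, -0.193, 1.052, 0, 1.437], TCP at [0.19, 0.516, 0.231] pointing down, gripper open.
Joint ranges: [-2.65, 2.65], [-0.97, 1.79], [-1.3, 1.35], [-1.93, 2.1], [-1.47, 1.37], [-3.14, 3.14]. Speed limits (rad/s): [2.57, 2.57, 3.14, 3.14, 3.14, 3.14].

INTERFACE

Orientations are given as a unit quaternion [w, x, y, z].
In Python, from cell import bot gives the robot as it stands. Calls block until the motion is done:
- bot.move_pose(position, orientation): joint-space move of the TCP to a pose.
- bot.move_linear(position, speed=0.15, rotation=None, until_force=None): straight line of the TCP; rotation=None keeps the orientation; speed is the mean speed in m/s. With until_force (N) it stops when the force on the tool has changed by that much, and returns True; else False.
- bot.goto_joints(angles): joint-space move.
- bot.set_gripper(opening, grasp_force=None): opening from 0.0 (shut) to 1.0 (fully open); grasp_force is the grip in N (None keeps the last); returns when the fingers have stopped.
- bot.wait(seconds).
- bot.solve_ik(position, orientation): joint angles nearest the present ones, or None.
- bot.camera(name): name is "scene" or "side" or "wrist"; returns the picture (480x640x3 uint8, red, green, blue); there is no depth.
- bot.calibration(name): a dict with "mtx" (3x3 intrinsics, pixels), "extrinsics" (4x4, takes a point from world to camera coordinates); the wrist camera has in their place "hand_eye" (4x4, takes a point from camera to tool coordinates, whose origin is the TCP and whose axes are the flange's). Camera axes: x right, y down, z forward; pixel columns grow to the right and rows downward; lengths in m; the calibration is good to about 2 mm. A picture is of the moment at which its call begins: read the wrist's pose just before it. calibration takes no time and is no camera call.
A pose or a line that the arm cannot do raises bot.PlanningError and nothing moves.
- bot.close_job(): hands the job in; it is judged then, once.
Trained networks look in the newest picture that a camera, given by its name, has taken for a name from the list of things; names that differ only in an ending like _2 or _b are one class to them, and where a whole thing is asked for, a point or a joint stands for the part that bears it (a point fixed in the world has none). Each returns a list of dicts, best first, with "confidence" (0 to 1); they miss things now and then, are a little off and sometimes report something else, mostly with a low value. They report only what shows in the picture. A call takes as long as a camera call.
- bot.search_frame(camera, thing): "bbox" ([left, top, width, height] in pixels, round what is visible of it).
Readings, each from a call of its own:
- bot.read_clock(): time.
- bot.read_joint_positions(): joint angles.
- bot.read_joint_vel(): joint speeds.
- bot.read_joint_efforts(): joint torques, N m.
- bot.read_position(): TCP position.
- bot.read_tool_rot(): TCP orientation.
- bot.read_ft_force(): force on the tool from outside, world axes, zero at the start.
- bot.read_moment(): the same for the moment, N m.
- bot.read_gripper_width(): opening from 0.0 (shut) to 1.0 (fully open).
- bot.read_finger_force(): force on a finger pad.
Only numpy, scipy, OpenCV 4.12 (cv2) and the standard library are available. Lean on these libraries where they do the work, as an engineer would, in place of code of your own. Each camera call takes 0.05 s, during which the arm holds its last target. There are 200 camera calls.

## Working session

There is one attempt and no reset: what is moved stays moved. The work goes in short steps, each a Python script; the robot and the scene stay as the last script left them, time stands still between calls to the robot, and variables do not carry over. Pictures are saved under pics/ and viewed, at most 10 in all, crops included, and the job is handed in when it is done.

```bash
mkdir -p pics; ls; python3 - <<'E'
from cell import bot
import cv2,numpy as np
np.set_printoptions(precision=4,suppress=True)
for c in ["scene","side"]:
    im=bot.camera(c); cv2.imwrite(f"pics/{c}0.png",im[...,::-1])
    k=bot.calibration(c); print(c,k["mtx"].tolist(),np.array(k["extrinsics"]))
    for t in ["notebook","screen","mouse","tape","glue","stapler","stick_pot","jar"]:
        print(t,[(np.round(d["bbox"]).tolist(),round(d["confidence"],2)) for d in bot.search_frame(c,t)[:2]])
print(bot.read_clock(),bot.read_tool_rot())
E
```

```text
pics
scene [[595.1127748502629, 0.0, 315.59514315490264], [0.0, 595.1127748502629, 245.49778793264227], [0.0, 0.0, 1.0]] [[-0.3831  0.9237 -0.0019  0.2135]
 [ 0.4975  0.2046 -0.843  -0.2355]
 [-0.7783 -0.3239 -0.5379  2.1853]
 [ 0.      0.      0.      1.    ]]
notebook [([299.0, 219.0, 68.0, 78.0], 0.85), ([306.0, 296.0, 20.0, 20.0], 0.31)]
screen [([298.0, 217.0, 65.0, 73.0], 0.84), ([297.0, 220.0, 71.0, 82.0], 0.49)]
mouse [([307.0, 297.0, 20.0, 19.0], 0.8)]
tape [([271.0, 219.0, 36.0, 29.0], 0.95)]
glue [([373.0, 279.0, 12.0, 34.0], 0.89)]
stapler [([189.0, 188.0, 36.0, 20.0], 0.58)]
stick_pot [([487.0, 226.0, 30.0, 60.0], 0.61)]
jar [([158.0, 208.0, 27.0, 35.0], 0.74)]
side [[479.91638751836473, 0.0, 316.1875512115981], [0.0, 479.91638751836473, 235.4107158520079], [0.0, 0.0, 1.0]] [[ 0.7349 -0.678   0.0134 -0.42  ]
 [-0.3448 -0.3906 -0.8535  0.2428]
 [ 0.5839  0.6227 -0.5209  0.87  ]
 [ 0.      0.      0.      1.    ]]
notebook [([245.0, 200.0, 110.0, 71.0], 0.61)]
screen [([249.0, 200.0, 106.0, 40.0], 0.8)]
mouse [([339.0, 204.0, 16.0, 11.0], 0.71)]
tape [([307.0, 259.0, 45.0, 42.0], 0.8)]
glue [([298.0, 164.0, 13.0, 39.0], 0.86), ([251.0, 202.0, 102.0, 44.0], 0.62)]
stapler [([395.0, 376.0, 76.0, 62.0], 0.68)]
stick_pot [([152.0, 147.0, 33.0, 57.0], 0.67)]
jar [([474.0, 306.0, 45.0, 58.0], 0.91)]
0.9 [-0.      0.175   0.9846  0.    ]
```

```bash
python3 - <<'E'
import cv2,numpy as np
a=cv2.imread("pics/scene0.png")[190:330,260:400]; b=cv2.imread("pics/side0.png")[155:305,230:380]
cv2.imwrite("pics/c0.png",np.hstack([cv2.resize(a,(400,400),interpolation=cv2.INTER_CUBIC),cv2.resize(b,(400,400),interpolation=cv2.INTER_CUBIC)]))
E
```

```text
(no output)
```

View pics/c0.png

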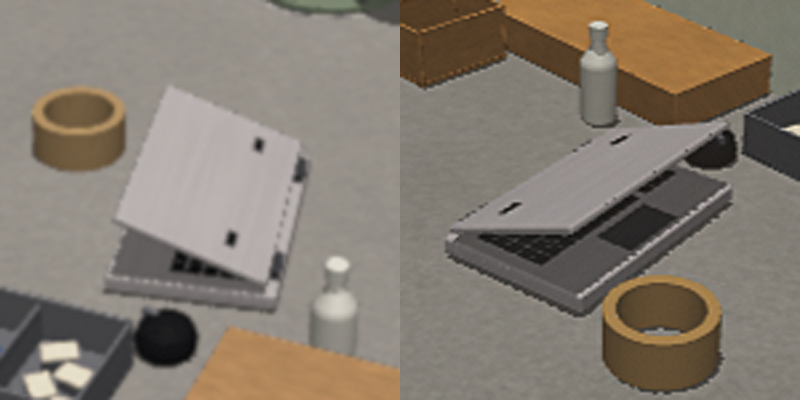

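View pics/side0.png

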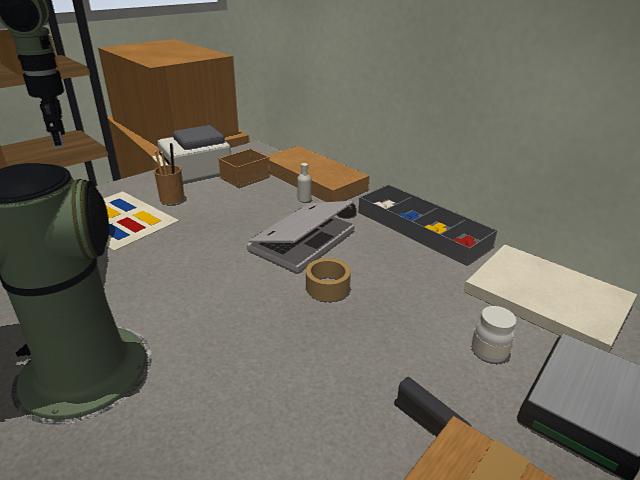

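```bash
cat > h.py <<'E'
from cell import bot
import cv2,numpy as np
from scipy.optimize import least_squares
from scipy.spatial.transform import Rotation as R
np.set_printoptions(precision=4,suppress=True)
CAL={c:(np.array(bot.calibration(c)["mtx"]),np.array(bot.calibration(c)["extrinsics"])) for c in ("scene","side")}
def proj(c,P):
    K,E=CAL[c]; q=K@(E[:3,:3]@P+E[:3,3]); return q[:2]/q[2]
def lidpt(p,x,y,z):  # p=[x,y,yaw,angle]
    a=p[3]; v=np.array([.076+x*np.cos(a)+z*np.sin(a), y, .027-x*np.sin(a)+z*np.cos(a)])
    return basept(p,*v)
def basept(p,x,y,z):
    c,s=np.cos(p[2]),np.sin(p[2]); return np.array([p[0]+c*x-s*y,p[1]+s*x+c*y,z])
def ray(c,u,v,z):
    K,E=CAL[c]; d=E[:3,:3].T@np.linalg.inv(K)@[u,v,1]; o=-E[:3,:3].T@E[:3,3]; return o+d*(z-o[2])/d[2]
E
python3 - <<'E'
from h import *
S=lambda x,y:np.array([260+x/2.857,190+y/2.857]); D=lambda x,y:np.array([230+(x-400)/2.667,155+y/2.667])
h=.125
obs=[("scene",lidpt,(-.16,h,.008),S(170,88)),("scene",lidpt,(-.16,-h,.008),S(115,222)),("scene",lidpt,(0,-h,.008),S(270,284)),("scene",lidpt,(0,h,.008),S(302,145)),
("scene",basept,(-.0825,-h,.0),S(107,290)),("scene",basept,(.0825,-h,0),S(275,303)),
("side",lidpt,(-.16,h,.008),D(573,232)),("side",lidpt,(-.16,-h,.008),D(730,123)),
("side",basept,(-.0825,h,.0),D(583,312)),("side",basept,(-.0825,-h,.022),D(730,186)),("side",basept,(.0825,h,.022),D(447,237))]
f=lambda p:np.concatenate([proj(c,g(p,*q))-o for c,g,q,o in obs])
r=least_squares(f,[.5,.3,2.1,.4],loss="soft_l1"); print(r.x); print(f(r.x).reshape(-1,2))
for c,t,b in [("scene","mouse",[307,297,20,19]),("scene","tape",[271,219,36,29]),("scene","glue",[373,279,12,34]),("side","glue",[298,164,13,39]),("side","tape",[307,259,45,42])]:
    z={"mouse":.0175,"tape":.024,"glue":.05}[t]; P=ray(c,b[0]+b[2]/2,b[1]+b[3]/2,z)
    cc,s=np.cos(r.x[2]),np.sin(r.x[2]); d=P[:2]-r.x[:2]; print(t,P,"local",cc*d[0]+s*d[1],-s*d[0]+cc*d[1])
print("edge",lidpt(r.x,-.16,0,-.001),"hinge",lidpt(r.x,0,0,0), bot.read_ft_force())
E
```

```text
[0.5874 0.0695 1.7719 0.3267]
[[-2.298  -0.4302]
 [-0.9457 -0.5121]
 [ 1.2236 -0.0536]
 [ 1.326  -0.7185]
 [-1.0501  1.3735]
 [ 0.4903  3.867 ]
 [ 0.0655 -0.1139]
 [-0.315   0.346 ]
 [-0.1315  2.1206]
 [ 1.4157 -1.1331]
 [-1.58   -0.2722]]
mouse [0.7802 0.0964 0.0175] local -0.012213516354663136 -0.19430897518103407
tape [ 0.4881 -0.1172  0.024 ] local -0.16317579420973818 0.13458135857985645
glue [0.718  0.2422 0.05  ] local 0.1430656964865155 -0.16249580086413642
glue [0.751  0.2472 0.05  ] local 0.1413781667207025 -0.1958316251171806
tape [ 0.497  -0.1241  0.024 ] local -0.1716849009710512 0.12729662215538573
edge [ 0.6025 -0.0048  0.0774] hinge [0.5722 0.144  0.027 ] [ 0.0249 -0.2118 -0.5703]
```

```bash
cat >> h.py <<'E'
def tool(yaw,e,sgn=1):
    z=np.array([np.cos(yaw)*np.cos(e),np.sin(yaw)*np.cos(e),-np.sin(e)])
    y=sgn*np.array([-np.sin(yaw),np.cos(yaw),0]); x=np.cross(y,z)
    q=R.from_matrix(np.c_[x,y,z]).as_quat(); return np.array([q[3],*q[:3]])
HT=.011
def tcp(p,a,e,yl=-.01,r=.145,gap=0.):
    """TCP so that the finger's upper tip corner touches the display face at lid angle a, r from the hinge"""
    g=gap+.015*np.tan(max(0,e-a)); P=lidpt([*p[:3],a],-r,yl,-.001-g)
    n=np.array([np.cos(p[2])*np.sin(e),np.sin(p[2])*np.sin(e),np.cos(e)])
    return P-HT*n
E
python3 - <<'E'
from h import *
p=[.5874,.0695,1.7719,.3267]
print(bot.calibration("wrist"))
for sg in (1,-1):
  for e in (.5,.7,.9,1.1):
    out=[]
    for a in (.33,.7,1.1,1.5,1.92,2.1):
        j=bot.solve_ik(tcp(p,a,e,gap=.005),tool(p[2],e,sg)); out.append("-" if j is None else np.array(j).round(2).tolist())
    print(sg,e,out)
E
```

```text
{'mtx': array([[407.4359,   0.    , 316.8615],
       [  0.    , 407.4359, 240.3064],
       [  0.    ,   0.    ,   1.    ]]), 'hand_eye': array([[-0.0006, -0.949 , -0.3152,  0.081 ],
       [ 1.    , -0.0009,  0.0007,  0.0005],
       [-0.0009, -0.3152,  0.949 , -0.1425],
       [ 0.    ,  0.    ,  0.    ,  1.    ]])}
1 0.5 [[-0.47, 1.15, 0.35, 1.63, 0.76, -2.6], [-0.44, 1.06, 0.29, 1.64, 0.78, -2.58], [-0.39, 0.96, 0.2, 1.61, 0.81, -2.52], [-0.32, 0.89, 0.1, 1.53, 0.86, -2.45], [-0.24, 0.84, 0.0, 1.39, 0.92, -2.35], [-0.2, 0.84, -0.04, 1.32, 0.94, -2.3]]
1 0.7 [[-0.44, 1.0, 0.2, 1.39, 0.66, -2.43], [-0.41, 0.91, 0.16, 1.42, 0.68, -2.39], [-0.35, 0.82, 0.1, 1.4, 0.71, -2.34], [-0.28, 0.75, 0.02, 1.34, 0.75, -2.25], [-0.19, 0.71, -0.07, 1.21, 0.78, -2.14], [-0.16, 0.71, -0.11, 1.15, 0.8, -2.09]]
1 0.9 [[-0.39, 0.87, 0.07, 1.19, 0.54, -2.28], [-0.36, 0.78, 0.06, 1.24, 0.56, -2.24], [-0.3, 0.7, 0.01, 1.24, 0.58, -2.18], [-0.22, 0.64, -0.05, 1.19, 0.6, -2.09], [-0.13, 0.61, -0.12, 1.09, 0.63, -1.98], [-0.09, 0.61, -0.15, 1.03, 0.64, -1.94]]
1 1.1 [[-0.33, 0.76, -0.05, 1.01, 0.4, -2.15],
[... 469 characters left out ...]
, 1.39, 0.66, 0.71], [-0.41, 0.91, 0.16, 1.42, 0.68, 0.75], [-0.35, 0.82, 0.1, 1.4, 0.71, 0.81], [-0.28, 0.75, 0.02, 1.34, 0.75, 0.89], [-0.19, 0.71, -0.07, 1.21, 0.78, 1.0], [-0.16, 0.71, -0.11, 1.15, 0.8, 1.05]]
-1 0.9 [[-0.39, 0.87, 0.07, 1.19, 0.54, 0.86], [-0.36, 0.78, 0.06, 1.24, 0.56, 0.9], [-0.3, 0.7, 0.01, 1.24, 0.58, 0.96], [-0.22, 0.64, -0.05, 1.19, 0.6, 1.05], [-0.13, 0.61, -0.12, 1.09, 0.63, 1.16], [-0.09, 0.61, -0.15, 1.03, 0.64, 1.21]]
-1 1.1 [[-0.33, 0.76, -0.05, 1.01, 0.4, 0.99], [-0.29, 0.68, -0.04, 1.09, 0.41, 1.03], [-0.23, 0.61, -0.06, 1.11, 0.43, 1.1], [-0.14, 0.56, -0.09, 1.09, 0.44, 1.19], [-0.05, 0.53, -0.15, 1.01, 0.46, 1.29], [-0.01, 0.54, -0.17, 0.97, 0.46, 1.34]]
```

```bash
python3 - <<'E'
from h import *
p=[.5874,.0695,1.7719,.3267]; e=.7
q=tool(p[2],e,-1); d=np.array([np.cos(p[2])*np.cos(e),np.sin(p[2])*np.cos(e),-np.sin(e)])
bot.set_gripper(0.0)
bot.move_linear(np.array([.19,.516,.36]),speed=.2)
s=tcp(p,.3267,e,gap=.005)-.17*d
bot.move_pose(s+[0,0,.08],q)
P=bot.read_position();Q=bot.read_tool_rot(); im=bot.camera("wrist")
cv2.imwrite("pics/w1.png",im[...,::-1]); print(P,Q,s,bot.read_clock(),bot.read_ft_force())
print(bot.search_frame("wrist","screen")[:2],bot.search_frame("wrist","tape")[:1])
E
```

```text
[ 0.6379 -0.1253  0.2439] [-0.3266  0.5728  0.703   0.2666] [ 0.6376 -0.1267  0.1634] 5.3417 [-0.2749 -0.3466 -1.0621]
[{'bbox': [165.1, 163.0, 277.1, 86.2], 'confidence': 0.62}] [{'bbox': [97.7, 306.9, 127.7, 111.7], 'confidence': 0.64}]
```

View pics/w1.png

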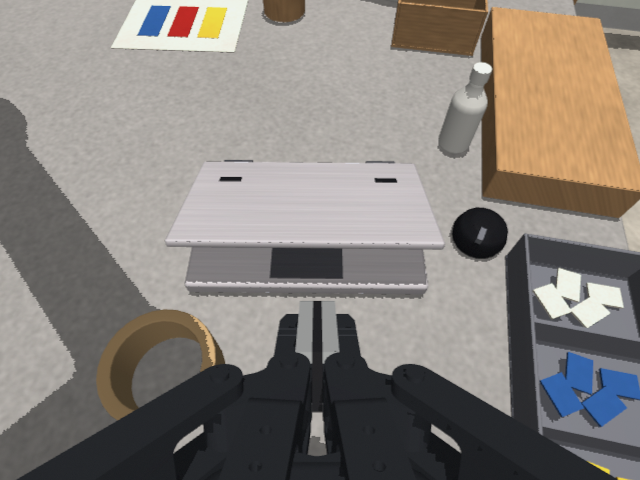

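```bash
cat >> h.py <<'E'
def wproj_from(P,Q):
    k=bot.calibration("wrist"); T=np.eye(4); T[:3,:3]=R.from_quat([*Q[1:],Q[0]]).as_matrix(); T[:3,3]=P
    W=np.linalg.inv(T@np.array(k["hand_eye"])); K=np.array(k["mtx"])
    def f(X):
        q=K@(W[:3,:3]@X+W[:3,3]); return q[:2]/q[2]
    return f
E
python3 - <<'E'
from h import *
h=.125
w=wproj_from(bot.read_position(),bot.read_tool_rot())
obs=[(w,lidpt,(-.16,h,.008),(167,241)),(w,lidpt,(-.16,-h,.008),(442,243)),(w,lidpt,(0,h,.008),(206,162)),(w,lidpt,(0,-h,.008),(415,164)),
(w,basept,(-.0825,h,.022),(188,284)),(w,basept,(-.0825,-h,.022),(427,287)),(w,basept,(-.0825,h,.0),(188,295)),(w,basept,(-.0825,-h,.0),(425,298))]
f=lambda p:np.concatenate([g(lp(p,*q))-o if 0 else c(lp(p,*q))-np.array(o) for c,lp,q,o in obs for g in [None]])
r=least_squares(f,[.5874,.0695,1.7719,.3267],loss="soft_l1"); print(r.x); print(f(r.x).reshape(-1,2)); print(lidpt(r.x,-.16,0,-.001))
E
```

```text
[0.5885 0.0703 1.7593 0.352 ]
[[-3.0828 -0.2625]
 [ 4.7757  1.2009]
 [-0.9275 -4.4106]
 [-0.2063 -4.1094]
 [-5.0763  0.9535]
 [ 3.155   1.146 ]
 [ 0.7214 -1.1174]
 [ 0.1903 -1.032 ]]
[ 0.6025 -0.003   0.0812]
```

```bash
python3 - <<'E'
from h import *
p=[.588,.070,1.763,.345]; e=.7
d=np.array([np.cos(p[2])*np.cos(e),np.sin(p[2])*np.cos(e),-np.sin(e)]); q=tool(p[2],e,-1)
s=tcp(p,.345,e,gap=.007)
bot.move_pose(s-.12*d,q)
f0=bot.read_ft_force()
hit=bot.move_linear(s,speed=.08,until_force=3)
print(hit,s,bot.read_position(),bot.read_clock(),bot.read_ft_force()-f0)
if not hit:
  for a in np.arange(.35,1.76,.1):
    bot.move_linear(tcp(p,a,e),speed=.06)
    F=bot.read_ft_force()-f0; print(round(a,2),F)
    if np.linalg.norm(F)>20: print("stop");break
  cv2.imwrite("pics/sd2.png",bot.camera("side")[150:300,220:380,::-1]); cv2.imwrite("pics/w2.png",bot.camera("wrist")[...,::-1]); print(bot.read_clock())
E
python3 -c "
import cv2,numpy as np
a=cv2.resize(cv2.imread('pics/sd2.png'),(400,375),interpolation=2);b=cv2.resize(cv2.imread('pics/w2.png'),(400,375))
cv2.imwrite('pics/c2.png',np.hstack([a,b]))"
```

```text
False [0.6116 0.0011 0.0549] [0.6119 0.0007 0.0551] 7.6333 [-0.0979  0.9687  0.6719]
0.35 [-0.2879  0.0643  0.1911]
0.45 [ 0.7857 -2.0527 -2.1881]
0.55 [ 1.1096 -2.6789 -4.9888]
0.65 [ 0.3651 -2.6232 -5.4623]
0.75 [ 1.1766 -2.4693 -6.1323]
0.85 [ 0.5851 -3.4039 -6.0086]
0.95 [-0.0869 -3.5782 -4.7253]
1.05 [ 1.2394 -3.6966 -3.7976]
1.15 [ 0.8674 -5.5675 -1.5898]
1.25 [ 0.3102 -4.7499 -0.0844]
1.35 [-0.4446 -4.4274 -0.3428]
1.45 [ 0.7106 -5.7139  1.2727]
1.55 [ 1.4795 -4.8705  2.6462]
1.65 [ 1.7778 -3.8915  2.0948]
1.75 [ 2.1628 -3.7921  2.5041]
13.5833
```

View pics/c2.png

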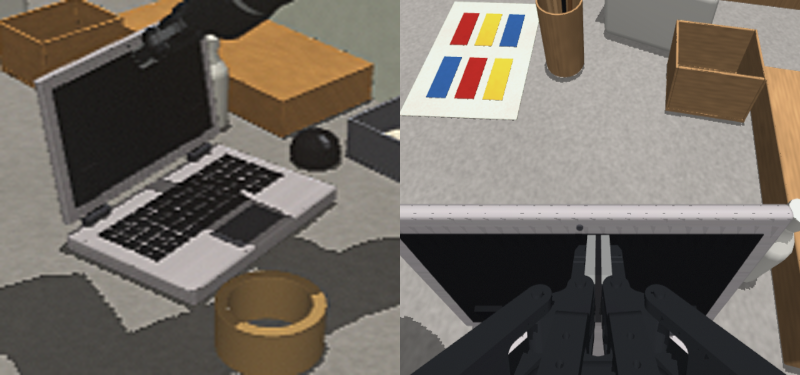

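```bash
cat >> h.py <<'E'
p=[.588,.070,1.763,.345]; e=.7
def go(a,sp=.06): bot.move_linear(tcp(p,a,e),speed=sp)
def fn(a,f0):  # mean force against the lid normal
    F=np.mean([bot.read_ft_force() for _ in range(8)],0)-f0
    return -F@np.array([np.cos(p[2])*np.sin(a),np.sin(p[2])*np.sin(a),np.cos(a)])
E
python3 - <<'E'
from h import *
for a in (1.82,1.9,1.97): go(a)
for a in (1.8,1.6,1.45): go(a)
bot.wait(.3); f0=np.mean([bot.read_ft_force() for _ in range(10)],0)
cv2.imwrite("pics/sd3.png",bot.camera("side")[...,::-1]);cv2.imwrite("pics/sc3.png",bot.camera("scene")[...,::-1])
for a in np.arange(1.6,1.96,.03):
    go(a,.1); x=fn(a,f0); print(round(a,2),round(x,2),bot.read_position()-tcp(p,a,e))
    if x>2.5: break
go(1.5); print(bot.read_clock())
a=cv2.imread('pics/sd3.png')[150:300,220:380];b=cv2.imread('pics/sc3.png')[180:330,250:410]
cv2.imwrite('pics/c3.png',np.hstack([cv2.resize(i,(400,375),interpolation=2) for i in (a,b)]))
E
```

```text
1.6 0.95 [-0.0004  0.0007  0.0002]
1.63 0.44 [-0.     -0.     -0.0001]
1.66 1.46 [-0.0001  0.0001 -0.0001]
1.69 0.54 [-0.0002  0.0003 -0.    ]
1.72 0.6 [-0.0002  0.0003  0.    ]
1.75 0.85 [-0.0002  0.0003 -0.    ]
1.78 2.07 [-0.0002  0.0003 -0.    ]
1.81 0.39 [-0.0002  0.0003 -0.    ]
1.84 0.77 [-0.0002  0.0003 -0.0001]
1.87 2.21 [-0.0001  0.0002 -0.    ]
1.9 1.72 [ 0.0001  0.0001 -0.    ]
1.93 2.55 [ 0.0001  0.     -0.    ]
20.9583
```

View pics/c3.png

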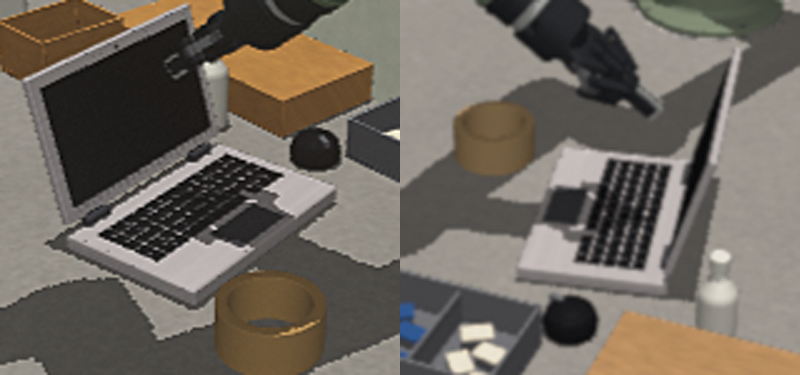

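```bash
cat > fit.py <<'E'
from h import *
def fit(obs,p0):
    f=lambda p:np.concatenate([proj(c,g(p,*q))-np.array(o) for c,g,q,o in obs])
    r=least_squares(f,p0,loss="soft_l1"); print(r.x); print(f(r.x).reshape(-1,2).tolist() and np.round(f(r.x).reshape(-1,2),1).tolist()); return r.x
E
python3 - <<'E'
from fit import *
S=lambda x,y:(250+(x-400)/2.5,180+y/2.5); D=lambda x,y:(220+x/2.5,150+y/2.5); h=.125
o=[("side",lidpt,(-.16,h,.004),D(26,79)),("side",lidpt,(-.16,-h,.004),D(190,8)),
("scene",lidpt,(-.16,h,.004),S(739,46)),("scene",lidpt,(-.16,-h,.004),S(716,163)),
("side",basept,(-.0825,h,.0),D(193,304)),("side",basept,(-.0825,-h,.022),D(334,189)),("side",basept,(.0825,h,.022),D(70,242)),
("scene",basept,(-.0825,-h,.022),S(518,270)),("scene",basept,(-.0825,h,.022),S(567,150)),("scene",basept,(.0825,-h,.0),S(665,288))]
x=fit(o,[*p[:3],1.8])
for a in (1.75,1.8,1.85,1.9): print(a,[proj(c,lidpt([*x[:3],a],*q)).round(1)-np.array(oo) for c,_,q,oo in o[:4]])
x0=np.array(x); fit(o[:2]+o[4:7],x0)
E
```

```text
[0.5891 0.0727 1.7641 1.8314]
[[-0.8, -0.8], [-0.9, -3.0], [-0.2, 0.2], [-1.2, -0.2], [0.4, 1.6], [1.3, -2.4], [-2.3, -4.2], [-0.4, -1.2], [-1.6, -1.3], [1.3, 5.5]]
1.75 [array([ 2.9, -0.6]), array([ 2.7, -3. ]), array([-4.6, -1.2]), array([-6.2, -1.8])]
1.8 [array([ 0.6, -0.8]), array([ 0.5, -3. ]), array([-1.9, -0.3]), array([-3.1, -0.8])]
1.85 [array([-1.6, -0.7]), array([-1.7, -2.9]), array([0.8, 0.6]), array([-0.1,  0.3])]
1.9 [array([-3.8, -0.6]), array([-3.9, -2.6]), array([3.4, 1.6]), array([2.9, 1.5])]
[0.5824 0.0666 1.7687 1.795 ]
[[-0.0, 1.0], [-0.0, -1.8], [0.3, 3.9], [1.1, -0.9], [-3.0, -2.1]]
```

```bash
python3 - <<'E'
from h import *
for a in (1.7,1.9,2.0,2.05): go(a,.08)
for a in (1.85,1.7,1.5): go(a,.08)
bot.wait(.3)
def fm(k=12):
    L=[]
    for _ in range(k): L.append(bot.read_ft_force()); bot.wait(.02)
    return np.mean(L,0)
go(1.72,.1); f0=fm(20)
cv2.imwrite("pics/sd4.png",bot.camera("side")[...,::-1]);cv2.imwrite("pics/sc4.png",bot.camera("scene")[...,::-1])
for a in (1.82,1.86,1.9,1.93,1.96,1.99,2.02):
    go(a,.1); F=fm()-f0; x=-F@np.array([np.cos(p[2])*np.sin(a),np.sin(p[2])*np.sin(a),np.cos(a)]); print(a,round(x,2))
    if x>3: break
go(1.5); print(bot.read_clock())
a=cv2.imread('pics/sd4.png')[150:300,220:380];b=cv2.imread('pics/sc4.png')[180:330,250:410]
cv2.imwrite('pics/c4.png',np.hstack([cv2.resize(i,(400,375),interpolation=2) for i in (a,b)]))
E
```

```text
1.82 -0.11
1.86 0.1
1.9 -0.1
1.93 -0.15
1.96 0.85
1.99 1.74
2.02 2.7
29.7833
```

View pics/c4.png

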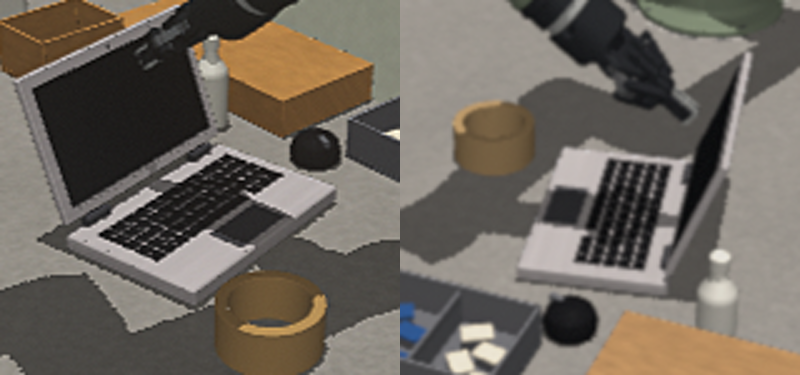

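```bash
python3 - <<'E'
from h import *
d=np.array([np.cos(p[2])*np.cos(e),np.sin(p[2])*np.cos(e),-np.sin(e)])
bot.move_linear(bot.read_position()-.1*d,speed=.15); bot.wait(.5)
a=bot.camera("side");cv2.imwrite("pics/f.png",cv2.resize(a[150:300,220:380],(640,600),interpolation=2)[...,::-1])
print(bot.read_clock()); print(bot.close_job())
E
```

```text
31.15
the job is handed in; nothing more can be done
None
```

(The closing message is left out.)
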